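Take the key out of the lathe chuck and park it in its bracket

TASK

The chuck key has been left standing in the chuck of the little bench lathe. Draw it out and park it in the forked key bracket on the headstock: hanging upright with its shank in the notch and its thick head sitting flat on the fork, behind the two raised horns. Do not drop the key onto the lathe bed or the bench, and leave the little oil bottle on the headstock standing.

Things in the scene. Friction and masses are not known exactly. Their poses are not given: they have to be found in the camera images.
- key: T-handled steel chuck key, 92 mm long, 0.12 kg, upright, its lowest 14 mm in the chuck's socket. Origin: centre of its low end; z runs up to the handle. 8 x 8 mm square to 18 mm, shank 9 mm in diameter to 58 mm, thick round head 20 mm in diameter from 58 to 92 mm. Cross bar, 7 mm thick (9 mm at its ends), 74 mm long, through the head at 81 mm along the key's x.
- key_grip (a point): point on the key's axis in its thick head, 84 mm up from the low end: good for a grasp from above, fingers closing on the round head along the key's y; axes as the key's
- key_shoulder (a point): centre of the flat underside of the key's thick head, 58 mm up from the key's low end; axes as the key's
- lathe: small fixed bench lathe. Origin: on the bench under the key socket; -x is its front (robot side), y runs along the spindle to the headstock. Chuck 70 mm in diameter, spindle 105 mm above the bench. Headstock: grey box, x -50 to 50, y 35 to 165 mm, flat top at z = 150 mm. Bed (z = 50 mm), carriage and tailstock (up to 141 mm) lie at negative y.
- socket_mouth (a point): centre of the mouth of the square socket in the top of the chuck, 140 mm above the bench: 9.8 mm square, 14 mm deep, straight down
- keeper: steel key bracket, held fast on the headstock's top, place and angle vary. Origin: under its round foot. Its fork points along its -x past the headstock's front edge: plate 44 mm wide, upper face at z = 14 mm, notch 14 mm wide, open to -x, closed end at x = -53 mm. At its mouth (x = -71 mm) two horns rise 6 mm above the plate and spread at 30 degrees to tips at x = -87 mm.
- keeper_seat (a point): middle of the place for the key's head, on the fork's upper face, 7 mm from the notch's closed end; x points into the notch, z up. The key comes in along x with the underside of its head above the horns (over 6 mm up), then is lowered. The shank has 2.5 mm of play each way, the head 2 to 4 mm before the horns.
- oil_bottle: little whitish oil bottle with a white cap, 26 mm in diameter, 55 mm high, standing loose on the headstock's top behind the bracket. Origin: centre of its underside.
There are look-alikes about, which are no part of the job. What is shaped like the key but blue or yellow is not meant. What is shaped like the oil_bottle but blue is not meant.

How it is judged:
On the way:
1. the key is drawn up clear of the chuck (z of key in the frame of socket_mouth above 0.003 m), for 0.1 s.
At the end, for the whole second after the job is handed in: The key hangs at rest in the bracket's notch, head up: the underside of its head within 7 mm sideways of the seat's middle and within 3 mm of the fork's upper face, upright to within 0.14 rad. The oil bottle stands upright (within 0.3 rad) (horizontal distance between key_shoulder and keeper_seat below 0.007 m and z of key_shoulder in the frame of keeper_seat between -0.003 and 0.003 m and angle between key's own z axis and vertical below 0.14 rad and height (world z) of key_shoulder above 0.155 m and linear speed of key below 0.02 m/s and angle between oil_bottle's own z axis and vertical below 0.3 rad); the robot touches nothing.
It fails at once if the key is dropped onto the bed or the bench (its square end below 60 mm) (height (world z) of key below 0.06 m).
It fails at once if the oil bottle is knocked over or off the headstock (angle between oil_bottle's own z axis and vertical above 0.5 rad or height (world z) of oil_bottle below 0.13 m).
It also fails if it takes over 38 s, if anything falls off the work surface, if the arm or the gripper's body presses on something with over 40 N, if the wrist force passes 120 N, or if a joint passes its speed limit or range.

ROBOT

A 7-joint arm with a two-finger parallel gripper is mounted at the origin on the work surface. World frame = base frame: x ahead of the robot, y to its left, z up, the work surface at z = 0. Lengths are in m, angles in rad, forces in N, time in s.
With the tool pointing down it reaches from about 0.425 to 0.925 m from the base axis. Payload 6.8 kg.
Tool frame: the origin (TCP) lies between the finger pads; the fingertips stand 22 mm ahead of it and the grasp point (between the pads) lies 3 mm ahead of it; z points along the fingers, y is the direction in which the jaws open and shut (so a half turn about z gives the same grasp; the last joint's range is limited). The gripper opens to 85 mm and grips with 20 to 120 N. Pads are 22 mm wide; open, the fingers measure 114 mm over their backs; the gripper's body (76 mm by 85 mm) begins 54 mm behind the grasp point. The pads swing forward as they close: fully open they stand 13 mm farther back than shut.
Start: joints at [1.123, 0.477, 0.022, 1.555, -0.011, 1.109, -0.083], TCP at [0.225, -0.636, 0.253] pointing down, gripper open.
Joint ranges: [-2.96, 2.96], [-0.34, 2.1], [-1.41, 1.46], [0.24, 2.44], [-1.37, 4.51], [0.17, 1.92], [-2.96, 2.96]. Speed limits (rad/s): [2.39, 2.39, 3.14, 3.14, 3.14, 3.14, 3.14].

INTERFACE

Orientations are given as a unit quaternion [w, x, y, z].
In Python, from station import bot gives the robot as it stands. The module is installed in compiled form; this text tells all that it offers.
- The arm moves only by the tool drive_tool, never from a script. Its argument "series" is one flat list of numbers, 7 for each row, row after row: the opening, from -1 (shut) to 1 (fully open), then the shift along the tool's x, y, z in mm, then the turn, a rotation vector about the tool's x, y, z in rad. In form: [jaw, x, y, z, wx, wy, wz, jaw, x, y, z, wx, wy, wz, ...]. A call has 1 to 12 rows; each row shifts and turns the commanded pose from where the row before left it, along the tool's axes as they then stand; what a row does not reach is not made up. A row lasts 1/8 s, in which the tool goes at most 62.5 mm and 10.7 degrees, less where a joint would pass 70% of its speed; a pose out of reach is approached as far as the arm can. A call with a gripper value outside its range is refused whole. The fingers move at their own pace and stop on an object; "force" is the grip in N (left out, the last holds). Time passes only in rows, so rows that do not move let the fingers close. It gives the time, the measured TCP pose, the force and the opening at its end, in the units of the state.
- bot.get_obs(): the state, without advancing time (a new reading comes with each control period).
- bot.read_camera(name): name is "side" or "top"; returns a dict with "pixels" (480x640x3 uint8, blue, green, red), "camera_matrix" (3x3 intrinsics, pixels), "rvec" (rotation vector, rad) and "tvec" (3), from world to camera coordinates, as OpenCV has them. Camera axes: x right, y down, z forward; pixel columns grow to the right and rows downward; lengths in m; the calibration is good to about 2 mm. A picture is of the moment at which its call begins. There is no depth.
- bot.hand_in(): hands the job in, once; it reports no verdict.
The state is a dict: "t": time; "q": joint angles; "joint_vel": joint speeds; "joint_torque": joint torques, N m; "eef_pos": TCP position; "tool_rot": TCP orientation; "contact_force": force on the tool from outside, world axes, zero at the start; "torque": the same for the moment, N m; "gripper_width": opening from 0.0 (shut) to 1.0 (fully open).
Only numpy, scipy, OpenCV 4.12 (cv2) and the standard library are available. Lean on these libraries where they do the work, as an engineer would, in place of code of your own. Each camera call takes 0.05 s, during which the arm holds its last target. There are 200 camera calls.

## Working session

There is one attempt and no reset: what is moved stays moved. The work goes in short steps, Python scripts to look and compute and a tool call to move; the robot and the scene stay as the last step left them, time stands still between calls to the robot, and variables do not carry over. Pictures are saved under pics/ and viewed, about 8 in all and at most 12, crops included, and the job is handed in when it is done.

Besides the shell and the picture viewer there is one more tool, called after "Call:" as a command line: name --argument value ..., lists and objects as JSON in quotes. drive_tool: Moves the arm, as the interface text tells. Its arguments: {"type":"object","properties":{"series":{"type":"array"},"force":{"type":"number"}},"required":["series"]}

```bash
mkdir -p pics; cat > h.py <<'E'
import numpy as np, cv2
from station import bot
def cam(n):
    c=bot.read_camera(n); R=cv2.Rodrigues(np.array(c["rvec"],float))[0]
    return c["pixels"],np.array(c["camera_matrix"]),R,np.array(c["tvec"],float).ravel()
def ray(c,u,v):
    _,K,R,t=c; d=R.T@np.linalg.inv(K)@[u,v,1.]; return -R.T@t,d/np.linalg.norm(d)
def onz(c,u,v,z):
    o,d=ray(c,u,v); return o+d*(z-o[2])/d[2]
def tri(a,b):
    (o,d),(p,e)=a,b; s=np.linalg.lstsq(np.c_[d,-e],p-o,rcond=None)[0]
    x,y=o+d*s[0],p+e*s[1]; return (x+y)/2,np.linalg.norm(x-y)
def proj(c,p):
    q=c[1]@(c[2]@np.asarray(p)+c[3]); return q[:2]/q[2]
E
python3 - <<'E'
from h import *
for n in("side","top"):
    c=cam(n); cv2.imwrite(f"pics/{n}0.png",c[0]); print(n,-c[2].T@c[3],c[2][2],c[1][0,0])
print(bot.get_obs())
E
```

```text
side [ 0.43132489 -0.39627993  0.61577214] [ 0.18086574  0.7502573  -0.63592576] 571.1290629371131
top [0.38915239 0.12371711 0.96193486] [ 0.21648088  0.03575144 -0.97563203] 613.1694916031731
{'t': 0.1, 'q': array([ 1.12291086,  0.47771889,  0.02233444,  1.55637948, -0.01149267,
        1.10931529, -0.08307852]), 'joint_vel': array([ 0.0003828 , -0.00220666,  0.00045897, -0.0046173 ,  0.00111161,
        0.0002942 ,  0.00022637]), 'joint_torque': array([ 4.48833627e-03, -5.97760069e+01,  1.61372870e+00, -2.81952059e+01,
        1.27745888e-02,  4.99066198e-03, -1.32013807e-05]), 'eef_pos': array([ 0.22478789, -0.63592206,  0.25241043]), 'tool_rot': array([-8.21238534e-04,  9.85598176e-01,  1.69102094e-01, -2.05061410e-04]), 'contact_force': array([-0.82205963,  1.15492929,  0.83306625]), 'torque': array([ 0.05757352, -0.01926912, -0.02729894]), 'gripper_width': 1.0035517600448753}
```

View pics/side0.png

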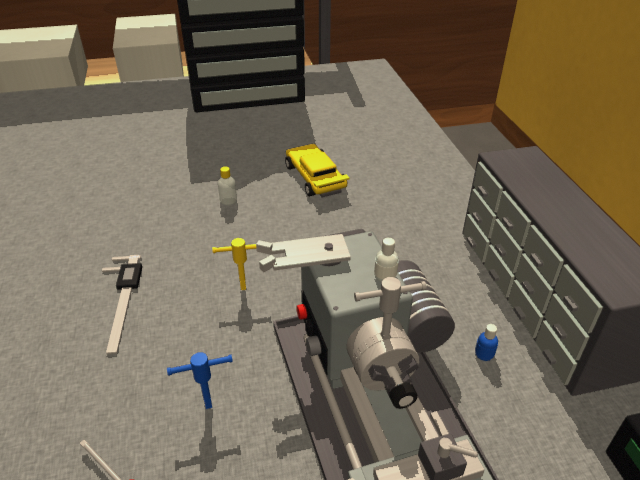

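View pics/top0.png

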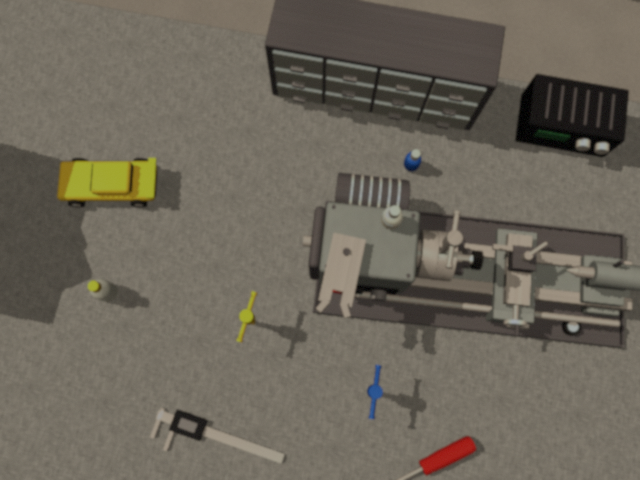

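Candidates for the key are three:
- Steel key standing in the chuck: side (390,300), top (455,238).
- Blue key: side (203,380), top (375,392).
- Yellow key: side (240,262), top (247,316).

The steel one in the chuck is the one described. The bottle to protect is the white-capped one on the headstock, side (387,262). I'll check these in close crops.

```bash
python3 - <<'E'
import cv2
for n,x,y in(("top",300,185),("side",250,220)):
    i=cv2.imread(f"pics/{n}0.png")[y:y+150,x:x+200]
    i=cv2.convertScaleAbs(i,alpha=1.3); cv2.imwrite(f"pics/{n}0c.png",cv2.resize(i,None,fx=4,fy=4,interpolation=cv2.INTER_CUBIC))
E
```

```text
(no output)
```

View pics/top0c.png

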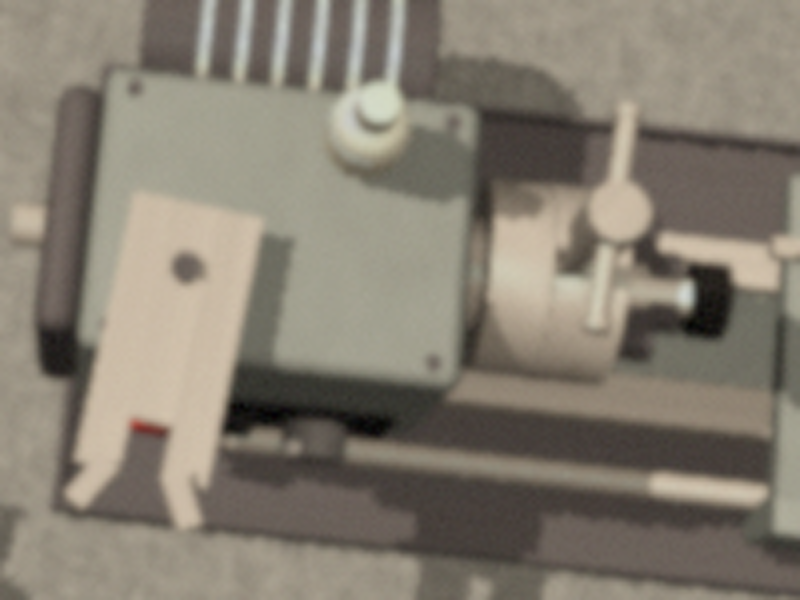

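View pics/side0c.png

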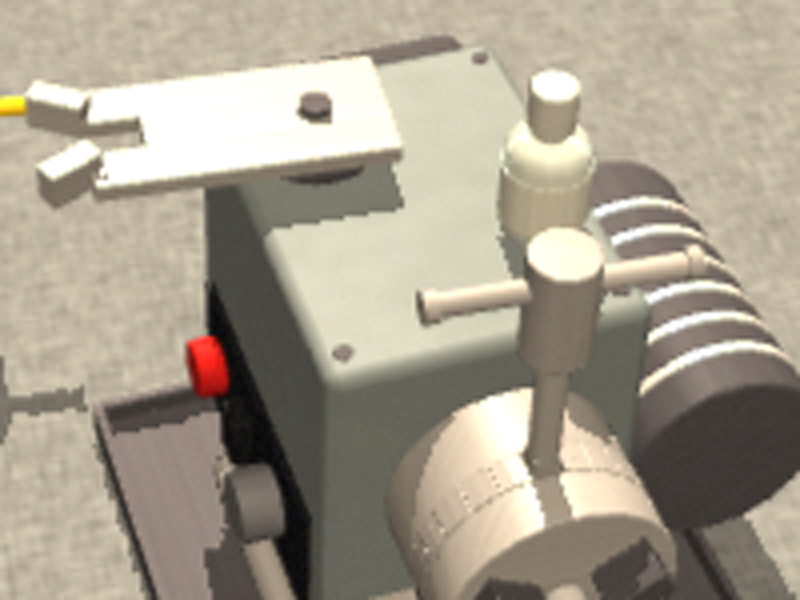

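```bash
python3 - <<'E'
from h import *
T=cam("top");S=cam("side")
t=lambda u,v:((u+.5)/4-.5+300,(v+.5)/4-.5+185)
s=lambda u,v:((u+.5)/4-.5+250,(v+.5)/4-.5+220)
np.set_printoptions(precision=4,suppress=True)
P={"keytop":((619,210),(565,252),.218),"barA":((627,106),(697,260),.207),"barB":((596,326),(428,305),.207),
"rearL":((133,192),(367,58),.164),"rearR":((264,217),(402,153),.164),"frontL":((77,463),(88,96),.164),"frontR":((207,488),(97,192),.164),
"notchL":((132,421),(142,124),.164),"notchR":((168,430),(147,147),.164),"bolt":((186,265),(315,103),.167),
"botTop":((380,104),(555,80),.205),"hsR":((465,384),(330,385),.15),"hsRear":((478,105),None,.15)}
for k,(a,b,z) in P.items():
    print(k,onz(T,*t(*a),z)[:2], *( (onz(S,*s(*b),z)[:2],*tri(ray(T,*t(*a)),ray(S,*s(*b)))) if b else ()))
E
```

```text
keytop [ 0.5934 -0.0119] [ 0.5938 -0.0109] [ 0.5933 -0.0118  0.2189] 0.00023042354912072402
barA [ 0.6308 -0.0116] [ 0.6303 -0.0106] [ 0.6302 -0.0114  0.2078] 0.0005511507165479917
barB [ 0.5581 -0.0122] [ 0.5587 -0.0106] [ 0.558  -0.012   0.2084] 0.0005146586617303089
rearL [0.5832 0.139 ] [0.5831 0.1386] [0.5833 0.139  0.1637] 5.905702254397803e-06
rearR [0.5831 0.0945] [0.5819 0.0928] [0.5829 0.0944 0.1626] 0.0010141570538889817
frontL [0.4902 0.1401] [0.495  0.1399] [0.4926 0.14   0.1636] 0.004752096216854448
frontR [0.4903 0.0969] [0.4905 0.0963] [0.4905 0.0969 0.1634] 0.0002415612364163323
notchL [0.5072 0.125 ] [0.5088 0.1233] [0.5082 0.125  0.1624] 0.0015760118045720641
notchR [0.5065 0.1129] [0.5083 0.1126] [0.5075 0.1128 0.1636] 0.001777076505688284
bolt [0.5614 0.1171] [0.5612 0.1176] [0.5612 0.1171 0.1675] 0.00015476583256868867
botTop [0.6169 0.0659] [0.6185 0.0687] [0.6168 0.066  0.2072] 0.0012514685847618164
hsR [0.5429 0.0178] [0.5418 0.0196] [0.542  0.0181 0.1518] 0.001129670063790913
hsRear [0.6395 0.0286]
```

The crops confirm the choice: the steel key stands in the chuck, its head at top-crop (619,210) and side-crop (565,252). The fork's notch end is at top-crop (150,425), and the bottle at (380,104) has a white cap. Both views agree to 1–2 mm:
- **Key:** (0.5935, -0.0115), bar along world x.
- **Seat:** about (0.501, 0.1185).

Next I turn the tool, raise it and approach.

Call:
drive_tool --series '[0.4,0,0,-25,0,0,0.17,0.4,0,0,-25,0,0,0.17,0.4,30,-51,0,0,0,0,0.4,30,-51,0,0,0,0,0.4,30,-51,0,0,0,0,0.4,30,-51,0,0,0,0,0.4,30,-51,0,0,0,0,0.4,30,-51,0,0,0,0,0.4,30,-51,0,0,0,0,0.4,30,-51,0,0,0,0,0.4,30,-51,0,0,0,0,0.4,30,-51,0,0,0,0]' --force 50

```text
t: 1.7
eef_pos: [0.5257, -0.1249, 0.3034]
tool_rot: [0.0, 1.0, -0.0, 0.0]
contact_force: [0.1, 0.2, -0.1]
gripper_width: 0.702
```

Call:
drive_tool --series '[0.4,23,-38,0,0,0,0,0.4,23,-38,0,0,0,0.4,22,-37,0,0,0,0,0.4,0,0,0,0,0,0,0.4,0,0,0,0,0,0]'

```text
validation failed for argument at $.se...
```

Call:
drive_tool --series '[0.4,23,-38,0,0,0,0,0.4,23,-38,0,0,0,0,0.4,22,-37,0,0,0,0,0.4,0,0,0,0,0,0,0.4,0,0,0,0,0,0]'

```text
t: 2.33
eef_pos: [0.5928, -0.0141, 0.303]
tool_rot: [0.0, 1.0, -0.0, -0.0]
contact_force: [-0.5, -1.1, -0.1]
gripper_width: 0.7
```

Call:
drive_tool --series '[0.4,0.5,-2.5,30,0,0,0,0.4,0,0,28,0,0,0,0.4,0,0,20,0,0,0,0.4,0,0,10,0,0,0,0.4,0,0,0,0,0,0]'

```text
t: 2.95
eef_pos: [0.5932, -0.012, 0.215]
tool_rot: [0.0, 1.0, -0.001, -0.0]
contact_force: [-0.5, -0.1, 0.1]
gripper_width: 0.703
```

```bash
python3 - <<'E'
from h import *
S=cam("side"); i=S[0][200:350,290:490]
cv2.imwrite("pics/g.png",cv2.resize(i,None,fx=4,fy=4)); o=bot.get_obs(); print(o["eef_pos"],o["contact_force"])
E
```

```text
[ 0.59373073 -0.01166841  0.21580035] [ 0.37291198 -0.03773755  0.7730143 ]
```

View pics/g.png

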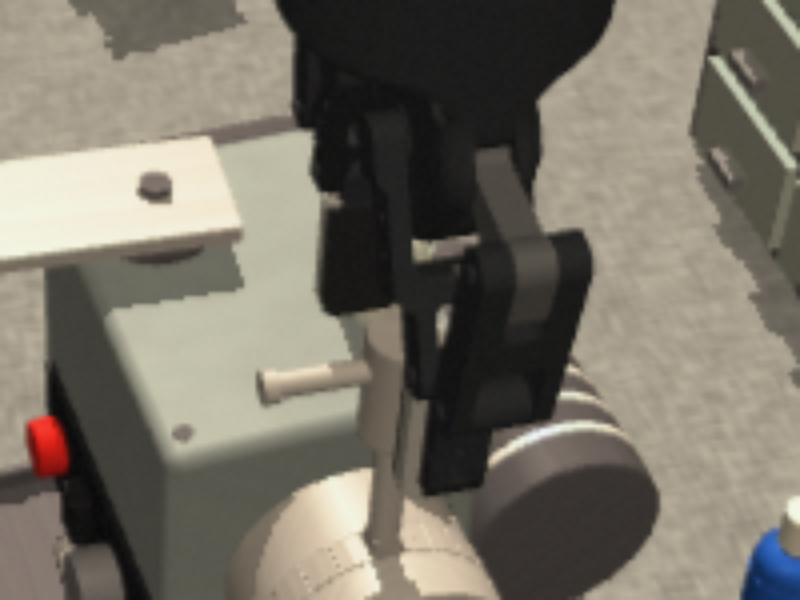

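The fingers straddle the head (crop (385,390)), with the near finger in front and the far one behind. I'll close now.

Call:
drive_tool --series '[-1,0,0,0,0,0,0,-1,0,0,0,0,0,0,-1,0,0,0,0,0,0,-1,0,0,0,0,0,0,-1,0,0,0,0,0,0]' --force 60

```text
t: 3.62
eef_pos: [0.5942, -0.011, 0.2162]
tool_rot: [0.0, 1.0, -0.0, 0.001]
contact_force: [-0.6, -1.0, 5.5]
gripper_width: 0.209
```

Call:
drive_tool --series '[-1,0,0,-4,0,0,0,-1,0,0,-6,0,0,0,-1,0,0,-10,0,0,0,-1,0,0,-15,0,0,0,-1,0,0,-20,0,0,0,-1,0,0,0,0,0,0,-1,0,0,0,0,0,0]'

```text
t: 4.5
eef_pos: [0.5934, -0.0111, 0.2701]
tool_rot: [0.0, 1.0, -0.0, -0.0]
contact_force: [-0.0, -1.2, -1.4]
gripper_width: 0.208
```

```bash
python3 - <<'E'
from h import *
S=cam("side"); i=S[0][190:340,290:490]
cv2.imwrite("pics/l.png",cv2.resize(i,None,fx=4,fy=4)); o=bot.get_obs(); print(o["eef_pos"],o["contact_force"],o["torque"],o["gripper_width"])
E
```

```text
[ 0.59316354 -0.01107687  0.26966927] [-0.05613199  0.43486666 -1.72091828] [ 0.02685914 -0.00358362 -0.02757511] 0.20991376332357278
```

View pics/l.png

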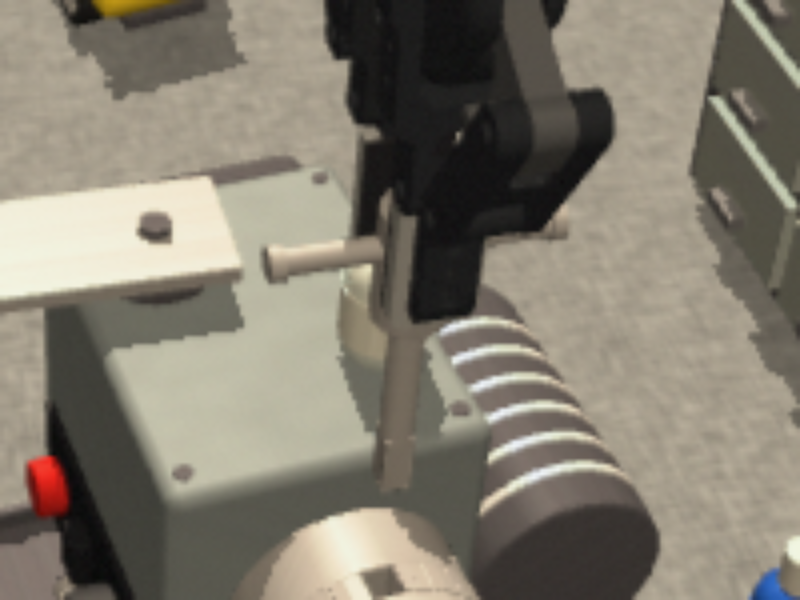

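Call:
drive_tool --series '[-1,-20,0,-10,0,0,0,-1,-31,-26,0,0,0,0,-1,-31,-26,0,0,0,0,-1,-31,-26,0,0,0,0,-1,-30,-26,0,0,0,0,-1,0,-25,0,0,0,0,-1,0,0,0,0,0,0,-1,0,0,0,0,0,0]'

```text
t: 5.55
eef_pos: [0.4506, 0.1172, 0.2798]
tool_rot: [0.0, 1.0, -0.0, -0.0]
contact_force: [-1.2, -1.1, -1.2]
gripper_width: 0.214
```

```bash
python3 - <<'E'
from h import *
S=cam("side");o=bot.get_obs();p=o["eef_pos"];print(p,o["gripper_width"])
im=S[0].copy()
for q in ((p[0],p[1],p[2]-.09),(p[0],p[1],p[2]-.032),(p[0]-.037,p[1],p[2]-.009)):
    u=proj(S,q); print(u); u0=np.round(u).astype(int); im[u0[1],u0[0]]=(0,0,255)
u=proj(S,p).astype(int);x,y=max(0,u[0]-100),max(0,u[1]-50);print(x,y)
cv2.imwrite("pics/m.png",cv2.resize(im[y:y+150,x:x+200],None,fx=4,fy=4,interpolation=0))
E
```

```text
[0.45070279 0.11696317 0.27983401] 0.2116245978504989
[235.70850471 244.53143233]
[230.76991417 203.87179553]
[193.38626256 190.82439017]
127 129
```

View pics/m.png

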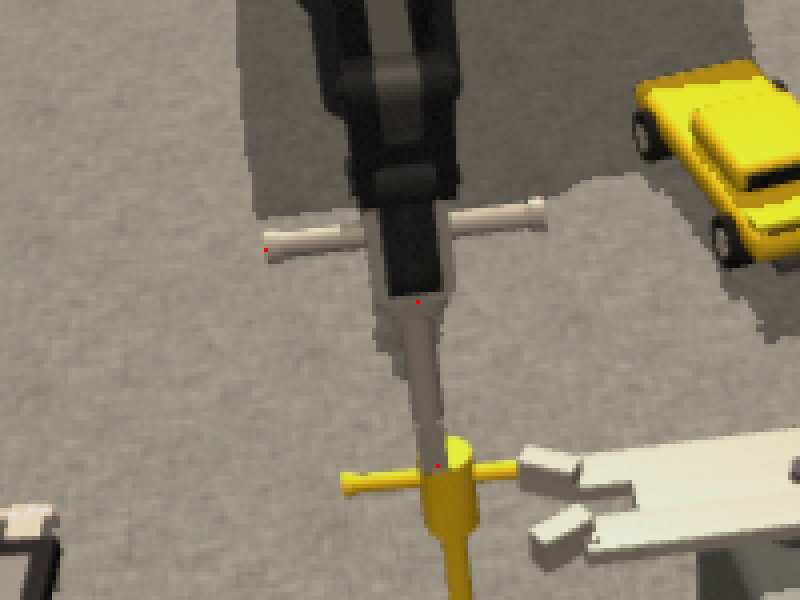

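```bash
python3 - <<'E'
from h import *
T=cam("top");S=cam("side")
t=lambda u,v:((u+.5)/4-.5+300,(v+.5)/4-.5+185)
s=lambda u,v:((u+.5)/4-.5+250,(v+.5)/4-.5+220)
print(tri(ray(T,*t(150,427)),ray(S,*s(202,366))))
for z in(.06,.08,.1):print(z,onz(S,*s(202,366),z),onz(T,*t(150,432),z))
E
```

```text
(array([0.52289019, 0.11817559, 0.05938055]), np.float64(0.0022322087634771915))
0.06 [0.52391802 0.1177295  0.06      ] [0.51983903 0.11786048 0.06      ]
0.08 [0.52058597 0.09923237 0.08      ] [0.51694112 0.11799035 0.08      ]
0.1 [0.51725392 0.08073524 0.1       ] [0.5140432  0.11812022 0.1       ]
```

Call:
drive_tool --series '[-1,0,-1.5,20,0,0,0,-1,0,0,30,0,0,0,-1,0,0,18,0,0,0,-1,0,0,6,0,0,0,-1,0,0,0,0,0,0,-1,0,0,0,0,0,0]'

```text
t: 6.45
eef_pos: [0.4513, 0.1196, 0.2071]
tool_rot: [-0.0, 1.0, -0.0, 0.001]
contact_force: [0.8, 0.3, -0.8]
gripper_width: 0.207
```

```bash
python3 - <<'E'
from h import *
S=cam("side");o=bot.get_obs();p=o["eef_pos"];print(p,o["contact_force"])
im=S[0].copy(); T=cam("top")
x,y=200,170; a=im[y:y+150,x:x+140]; u=proj(T,p).astype(int); b=T[0][240:340,290:390]
a=cv2.resize(a,None,fx=3,fy=3); b=cv2.resize(b,(380,380)); b=cv2.copyMakeBorder(b,0,a.shape[0]-380,0,0,cv2.BORDER_CONSTANT)
cv2.imwrite("pics/n.png",np.hstack([a,cv2.convertScaleAbs(b,alpha=1.4)]))
E
```

```text
[0.4512243  0.11963096 0.20709522] [-0.67466243 -0.84639288 -0.3034132 ]
```

View pics/n.png

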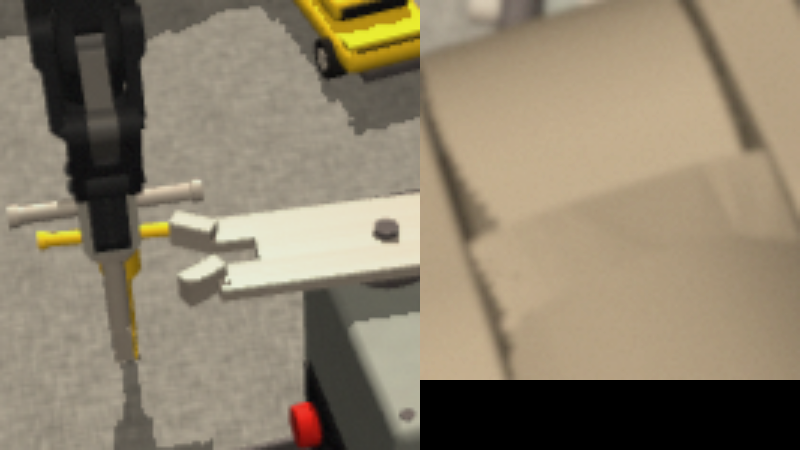

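The key hangs upright in front of the fork, its shank at picture (120,310), with the notch mouth between the horns at (195,255). The top view is blocked by the arm. The red button at z ≈ 0.06 m is well below the key's path. I'll slide in along x.

Call:
drive_tool --series '[-1,10,0.3,0,0,0,0,-1,10,0.3,0,0,0,0,-1,10,0.3,0,0,0,0,-1,10,0.2,0,0,0,0,-1,7,0,0,0,0,0,-1,3,0,0,0,0,0,-1,0,0,0,0,0,0,-1,0,0,0,0,0,0]'

```text
t: 7.55
eef_pos: [0.5003, 0.1184, 0.2063]
tool_rot: [0.0, 1.0, 0.0, -0.0]
contact_force: [-0.4, 0.6, -0.6]
gripper_width: 0.211
```

```bash
python3 - <<'E'
from h import *
S=cam("side");o=bot.get_obs();p=o["eef_pos"];print(p,o["contact_force"],o["torque"])
x,y=220,200; cv2.imwrite("pics/o.png",cv2.resize(S[0][y:y+110,x:x+146],None,fx=5,fy=5))
E
```

```text
[0.50036182 0.11842568 0.20632111] [-0.10311642 -0.23119408 -2.50505963] [-0.03689477 -0.01344289 -0.0047367 ]
```

View pics/o.png

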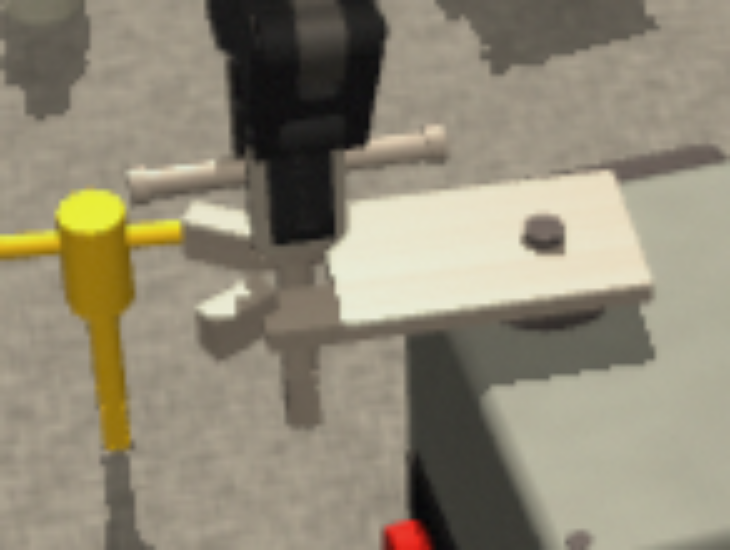

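The shank stands in the notch at (295,270), there is no contact force, and the head is above the fork. I'll lower it.

Call:
drive_tool --series '[-1,0,0,4,0,0,0,-1,0,0,3,0,0,0,-1,0,0,1,0,0,0,-1,0,0,0,0,0,0,-1,0,0,0,0,0,0]'

```text
t: 8.22
eef_pos: [0.5007, 0.1185, 0.1984]
tool_rot: [-0.0, 1.0, -0.0, 0.0]
contact_force: [-0.7, 0.7, -1.2]
gripper_width: 0.214
```

Call:
drive_tool --series '[-1,0,0,1,0,0,0,-1,0,0,0,0,0,0]'

```text
t: 8.48
eef_pos: [0.5006, 0.1184, 0.1973]
tool_rot: [0.0, 1.0, -0.0, -0.0]
contact_force: [0.2, 0.5, -0.6]
gripper_width: 0.209
```

Call:
drive_tool --series '[-1,0,0,0.7,0,0,0,-1,0,0,0,0,0,0]'

```text
t: 8.72
eef_pos: [0.5006, 0.1184, 0.1965]
tool_rot: [0.0, 1.0, -0.0, -0.0]
contact_force: [0.2, -0.3, -1.1]
gripper_width: 0.208
```

Expected contact is near TCP z 0.196. I'll go on in small steps.

Call:
drive_tool --series '[-1,0,0,0.7,0,0,0,-1,0,0,0,0,0,0]'

```text
t: 8.98
eef_pos: [0.5008, 0.1184, 0.1962]
tool_rot: [0.0, 1.0, -0.0, 0.0]
contact_force: [-2.2, 0.4, 2.3]
gripper_width: 0.212
```

Call:
drive_tool --series '[-1,0,0,0.7,0,0,0,-1,0,0,0,0,0,0]'

```text
t: 9.22
eef_pos: [0.5008, 0.1185, 0.1961]
tool_rot: [0.0, 1.0, -0.0, 0.0]
contact_force: [-3.1, -0.6, 9.0]
gripper_width: 0.206
```

Contact is at the expected height, 0.196 m with 9 N upward. I'll release and rise.

Call:
drive_tool --series '[-0.35,0,0,0,0,0,0,-0.2,0,0,0,0,0,0,0.2,0,0,0,0,0,0,0.2,0,0,0,0,0,0,0.2,0,0,0,0,0,0,0.2,0,0,-10,0,0,0,0.2,0,0,-20,0,0,0,0.2,0,0,-40,0,0,0,0.2,0,0,-30,0,0,0,0.2,0,50,0,0,0,0,0.2,0,50,0,0,0,0,0.2,0,0,0,0,0,0]'

```text
t: 10.72
eef_pos: [0.5007, 0.0139, 0.2959]
tool_rot: [0.001, 1.0, -0.004, 0.0]
contact_force: [0.1, 0.4, 0.9]
gripper_width: 0.594
```

Call:
drive_tool --series '[0.2,0,55,0,0,0,0,0.2,0,55,0,0,0,0,0.2,0,55,0,0,0,0,0.2,0,0,0,0,0,0]'

```text
t: 11.22
eef_pos: [0.5002, -0.1506, 0.2956]
tool_rot: [0.001, 1.0, -0.004, 0.0]
contact_force: [-0.4, 0.1, 0.0]
gripper_width: 0.599
```

```bash
python3 - <<'E'
from h import *
S=cam("side");T=cam("top");o=bot.get_obs();print(o["t"],o["eef_pos"],o["contact_force"])
a=cv2.resize(S[0][195:315,225:425],None,fx=4,fy=4,interpolation=2)
b=cv2.resize(T[0][195:315,300:400],None,fx=4,fy=4,interpolation=2)
cv2.imwrite("pics/p.png",np.hstack([a[:,:400],b]))
cv2.imwrite("pics/pfull.png",S[0])
for z,d in((.198,0),(.187,.037),(.187,-.037)):
  print(4*(proj(S,(.5005+d,.1185,z))-[225,195]),4*(proj(T,(.5005+d,.1185,z))-[300,195])+[400,0])
E
```

```text
11.325 [ 0.50090981 -0.14574998  0.29552414] [-0.57665612  0.73393979  0.35344482]
[211.00892322 148.55256496] [549.68933182 388.61354891]
[335.82693999 159.82100442] [569.72951246 281.14386071]
[ 87.15583388 195.87888327] [526.88977379 508.15662196]
```

View pics/p.png

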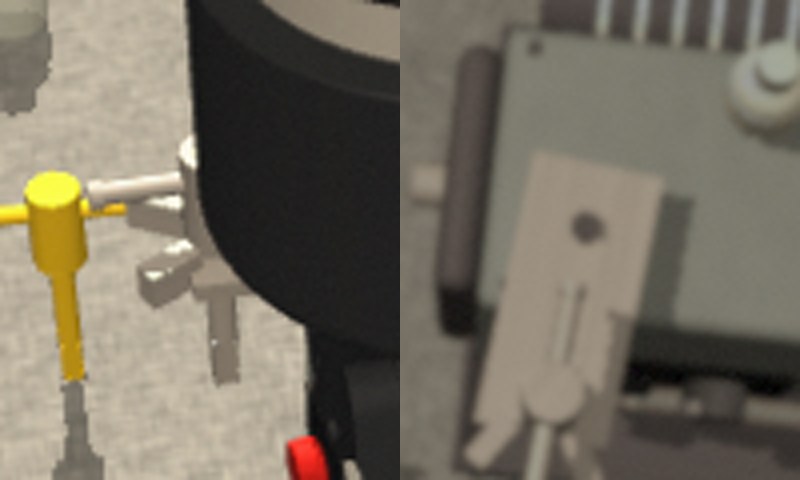

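Call:
drive_tool --series '[0.2,-27,49,0,0,0,0,0.2,-27,49,0,0,0,0,0.2,-27,49,0,0,0,0,0.2,-27,49,0,0,0,0,0.2,-27,49,0,0,0,0,0.2,-27,49,0,0,0,0,0.2,-27,49,0,0,0,0,0.2,-27,49,0,0,0,0,0.2,-27,49,0,0,0,0,0.2,-27,49,0,0,0,0,0.2,0,0,0,0,0,0]'

```text
t: 12.7
eef_pos: [0.2285, -0.6388, 0.2947]
tool_rot: [0.0, 1.0, -0.002, -0.001]
contact_force: [0.3, 1.1, -1.6]
gripper_width: 0.601
```

```bash
python3 - <<'E'
from h import *
S=cam("side");T=cam("top");o=bot.get_obs();print(o["t"],o["eef_pos"])
a=cv2.resize(S[0][200:320,235:435],None,fx=4,fy=4)
for z in(.198,.164,.106):print(4*(proj(S,(.501,.1185,z))-[235,200]))
cv2.imwrite("pics/q.png",a)
E
```

```text
12.8 [ 0.23260765 -0.63547793  0.29480194]
[172.70665818 128.31038621]
[177.86080648 216.38766424]
[185.94169491 354.47888982]
```

View pics/q.png

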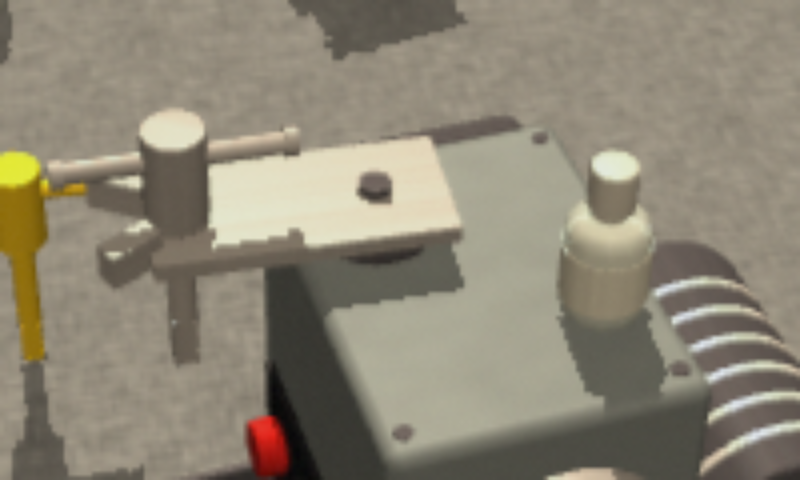

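The key hangs upright in the notch: head top at (173,127) against a predicted (173,128), low end at (185,356) against (186,354). The bottle is standing at (605,240). I'm handing it in.

```bash
python3 -c "
from station import bot
print(bot.hand_in())"
```

```text
the job is handed in; nothing more can be done
None
```

The key is parked in the bracket, and I handed the job in at about 12.8 s; `hand_in` gives no verdict. I gripped the steel key by its head from above, drew it out of the chuck and slid it into the fork above the horns. I lowered it until the fork took about 9 N, at the expected height, then let go and moved the arm well away.

- **Side view, last check:** the key hangs upright in the notch, with its head top and low end within about 1 pixel of the predicted positions. The oil bottle is standing.
- **Top view, after release:** the head showed about 1–2 mm off the prediction, within the calibration error and the 7 mm allowed.
- **Failed or in disagreement:** no check failed and apart from that offset none disagreed. One move call was refused because I left out a number, and nothing moved.

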